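# Seat the specimen carrier on the pins of the evidence imager

### The arm

A 6-joint arm with a two-finger parallel gripper is mounted at the origin on the work surface. World frame = base frame: x ahead of the robot, y to its left, z up, the work surface at z = 0. Lengths are in mm, angles in rad, forces in N, time in s.
With the tool pointing down it reaches from about 275 to 825 mm from the base axis. Payload 4.9 kg.
Tool frame: the origin (TCP) lies at the very end of the fingers, on their centre line; the grasp point (between the pads) lies 19 mm behind it; z points along the fingers, y is the line along which they close (so a half turn about z gives the same grasp; the last joint's range is limited). The gripper opens to 85 mm and grips with 20 to 120 N. Pads are 22 mm wide; open, the fingers measure 114 mm over their backs; the gripper's body (76 mm by 85 mm) begins 54 mm behind the grasp point. The pads swing forward as they close: fully open they stand 13 mm farther back than shut.
Start: joints at [1.188, 0.326, -0.193, 1.052, 0, 1.437], TCP at [135.426, 533.084, 231.281] pointing down, gripper open.
Joint ranges: [-2.65, 2.65], [-0.97, 1.79], [-1.3, 1.35], [-1.93, 2.1], [-1.47, 1.37], [-3.14, 3.14]. Speed limits (rad/s): [2.57, 2.57, 3.14, 3.14, 3.14, 3.14].

### API

Orientations are given as [roll, pitch, yaw] about the fixed x, y, z axes, in that order (R = Rz(yaw) Ry(pitch) Rx(roll)).
In Python, from bench import bot, solve_ik, imaging gives the robot as it stands. Calls block until the motion is done:
- bot.move_ptp(position, orientation): joint-space move of the TCP to a pose.
- bot.movel(position, rot=None, max_speed=150, threshold=None): straight line of the TCP; rot=None keeps the orientation; max_speed is the mean speed in mm/s. With threshold (N) it stops when the force on the tool has changed by that much, and returns True; else False.
- bot.move_j(angles): joint-space move.
- bot.grip(opening, effort=None): opening from 0.0 (shut) to 1.0 (fully open); effort is the grip in N (None keeps the last); returns when the fingers have stopped.
- bot.dwell(seconds).
- solve_ik(position, orientation): joint angles nearest the present ones, or None.
- bot.get_state(): the state.
- imaging.capture(name): name is "scene" or "top"; returns the picture (420x560x3 uint8, blue, green, red); there is no depth.
- imaging.camera_model(name): a dict with "K" (3x3 intrinsics, pixels), "k1" (the pictures are not rectified: a ray, as slopes to the right and down, at radius r is drawn at 1 + k1 r^2 times it, then the intrinsics apply), "position" and "rotation" of the camera in the world. Camera axes: x right, y up, looking along -z (the intrinsics and any distortion apply to the point x, -y, -z); pixel columns grow to the right and rows downward; lengths in mm; the calibration is good to about 2 mm. A picture is of the moment at which its call begins. camera_model takes no time and is no camera call.
A pose or a line that the arm cannot do raises bot.IKError and nothing moves.
- bot.sign_off(): hands the job in; it is judged then, once.
The state is a dict: "t": time; "qpos": joint angles; "joint_velocities": joint speeds; "effort": joint torques, N m; "tcp_pos": TCP position; "orientation": TCP orientation; "contact_force": force on the tool from outside, world axes, zero at the start; "wrist_torque": the same for the moment, N m; "opening": opening from 0.0 (shut) to 1.0 (fully open); "gripper_force": force on a finger pad.
Only numpy, scipy, OpenCV 4.12 (cv2) and the standard library are available. Lean on these libraries where they do the work, as an engineer would, in place of code of your own. Each camera call takes 0.05 s, during which the arm holds its last target. There are 200 camera calls.

### The job

The specimen carrier lies crooked on the imager's loading stage, propped up on the two locating pins. Nudge it sideways with the fingertips until both its holes drop over the pins and it lies flat on the stage, then push the hold-down arm round by its stud until it is fully over the carrier. Do not pick the carrier up, keep off the glass slide on it, leave everything else where it is, and finish clear of everything.

Things in the scene. Friction and masses are not known exactly. Their poses are not given: they have to be found in the camera images.
- seat (a point): point on the flat dark top of the imager's loading stage (35 mm above the table) where the carrier's origin lies when seated. Axes: x away from the robot to the imager's white housing, y left, z up; 'stage' directions mean this frame. The imager is fixed, elsewhere in each run, yaw up to 0.2 rad. Stage top: x -145 to +129, y -178 to +178 mm. Housing from x = +185 mm, up to 130 mm above the stage
- carrier: loose bare aluminium plate, 130 (x) by 180 (y) by 8 mm, about 0.4 kg, two through holes nearer its rear (+x) edge. Origin: centre of its underside; x to its rear, y left, z up. Starts 6 to 18 mm in front of its seat, up to 28 mm left or right, turned up to 0.12 rad, its front edge on the stage, its rear propped on the pins (tilt 0.1 rad, origin 7 mm up). Seated, it lies flat, x and y as the seat's
- hole_right (a point): centre of the carrier's round hole (11.5 mm across) at its underside, 30 mm behind and 45 mm to the right of the carrier's origin
- hole_left (a point): centre of the carrier's slot (11.5 mm in x, 16.5 mm in y) at its underside, 30 mm behind and 45 mm to the left of the carrier's origin. The carrier slides under a push of about 2 to 7 N at its edges; one hole may drop before the other, which then needs a further nudge
- pin_right (a point): tip of the right locating pin, fixed to the stage 30 mm behind and 45 mm right of the seat: steel, 9 mm across, 10 mm tall, its top 4 mm tapering to 4 mm across. With the holes over the pins the carrier's rear drops 10 mm, the pins stand 2 mm out of its top and stop it sideways. If it hangs on the pins' noses, about 10 N down near the holes helps
- pin_left (a point): tip of the left locating pin, the same, 30 mm behind and 45 mm to the left of the seat
- stop_right (a point): foot of the right one of two fixed upright steel stop posts behind the carrier, 12 mm across, 30 mm tall, on the stage at x = +71.8, y = -40 mm from the seat. A carrier held square against both posts has its holes only 0.8 mm too far back: it can be slid left or right along them until it drops over the pins
- stop_left (a point): foot of the left stop post, the same, at x = +71.8, y = +40 mm from the seat
- slide: glass microscope slide fixed on top of the carrier, 26 mm (x) by 76 mm (y) by 1.5 mm, centred 25 mm in front of the carrier's origin, between two low black ledges. Not to be touched. Origin: centre of its underside
- holddown_pivot (a point): foot of the hold-down arm's pivot post on the stage top, to the left of the carrier, at x = -55, y = +145 mm from the seat. The post with the arm's hub is 20 mm across and reaches 29 mm above the stage
- holddown (a joint): angle of the hold-down arm about its upright pivot, rad. 0: open, pointing to the stage's -x (to the robot), starts at 0 to 0.35. It grows counter-clockwise seen from above (stud moves right, then away from the robot) to its stop at 1.57: fully over the carrier, pointing to -y, stud at x = -55, y = +73 mm from the seat. About 1.5 N at the stud moves it; it stays where it is left
- stud (a point): middle of the black upright finger stud on the free end of the hold-down arm, 72 mm from the pivot's axis, 32 mm above the stage. The stud is 13 mm across, its top 42 mm above the stage. Under it the arm is a bar 11 mm wide, 17 to 22 mm above the stage, with a rubber nose down to 10.5 mm (2.5 mm above the seated carrier)
- vial: small capped glass vial, 24 mm across, 48 mm tall, on the right front corner of the stage; origin: centre of its underside. Leave it alone
- petri: shut clear petri dish, 55 mm across, 16 mm high, on the left rear corner of the stage; origin: centre of its underside. Leave it alone
- torch: black hand torch, 158 mm long, 38 mm high, lying on the table to the right of the stage; origin: on the table under its middle, x along it towards the lens. Leave it alone
- foil_dish: round aluminium dish, 150 mm across, 35 mm high, on the table far to the left; origin: centre of its underside. Leave it alone
- spoon: white plastic spoon, 140 mm long, lying on the table far to the right. Leave it alone
- marker_left: blank yellow evidence marker tent, 85 mm wide, 115 mm high, on the table to the left, beyond the stage; origin: under its middle. Leave it alone
- marker_right: the same kind of tent on the right. Leave it alone
- slide_box: shut blue slide box, 97 x 87 x 33 mm, on the table to the left; origin: centre of its underside. Leave it alone
Things that resemble listed ones, but are neither listed nor needed, are in the scene too. What is meant by the carrier is not red, and is the larger of those in its own colour.

How it is judged (in metres and radians):
On the way, in this order (a step that is already met when the one before it is completed fails the run):
1. both holes have dropped over the pins and the carrier lies flat on the stage, the hold-down arm still off it (horizontal distance between hole_right and pin_right below 0.003 m and horizontal distance between hole_left and pin_left below 0.004 m and z of carrier in the frame of seat below 0.002 m and angle between carrier's own z axis and vertical below 0.02 rad and value of joint holddown below 0.7 rad), for 0.2 s.
2. the hold-down arm is swung fully over the seated carrier (horizontal distance between hole_right and pin_right below 0.003 m and horizontal distance between hole_left and pin_left below 0.004 m and z of carrier in the frame of seat below 0.002 m and angle between carrier's own z axis and vertical below 0.02 rad and value of joint holddown above 1.4 rad), for 0.2 s.
At the end, for the whole second after the job is handed in: The carrier lies flat and still on the stage (underside within 2 mm of it, tilt under 0.02 rad) with the round hole within 3 mm and the slot within 4 mm of their pins' axes, and the hold-down arm stands at 1.40 rad or more (all of step 2 and linear speed of carrier below 0.01 m/s); the robot touches nothing.
It fails at once if the carrier is lifted or carried (centre of its underside more than 18 mm above the stage) or tipped up by more than 0.25 rad (z of carrier in the frame of seat above 0.018 m or angle between carrier's own z axis and vertical above 0.25 rad).
It fails at once if the robot touches the glass slide (contact force between slide and the arm above 0.5 N).
It fails at once if the fingers touch the glass slide (contact force between slide and the fingers above 0.5 N).
It fails at once if something that should be left alone is moved by more than 15 mm (distance of any of vial, petri, torch, foil_dish, spoon, marker_left, marker_right, slide_box from where it was at the start of the episode above 0.015 m).
It also fails if it takes over 72 s, if anything falls off the work surface, if the arm or the gripper's body presses on something with over 40 N, if the wrist force passes 120 N, or if a joint passes its speed limit or range.

## Working session

There is one attempt and no reset: what is moved stays moved. The work goes in short steps, each a Python script; the robot and the scene stay as the last script left them, time stands still between calls to the robot, and variables do not carry over. Pictures are saved under pics/ and viewed, at most 10 in all, crops included, and the job is handed in when it is done.

```bash
mkdir -p pics; ls
python3 - <<'E'
from bench import bot, imaging
import cv2
for n in("scene","top"):
    im=imaging.capture(n); cv2.imwrite(f"pics/{n}0.png",im); print(n,imaging.camera_model(n))
s=bot.get_state(); print(s['t'],s['tcp_pos'],s['orientation'],s['opening'])
E
```

```text
pics
scene {'K': array([[432.70227949,   0.        , 288.78415564],
       [  0.        , 432.70227949, 207.62977669],
       [  0.        ,   0.        ,   1.        ]]), 'k1': -0.02592108911921394, 'position': array([975.76047549, 635.17146236, 869.48909395]), 'rotation': array([ 0.81108348, -0.00631807,  2.51693189])}
top {'K': array([[409.01784797,   0.        , 276.88074626],
       [  0.        , 409.01784797, 209.97168572],
       [  0.        ,   0.        ,   1.        ]]), 'k1': -0.008397498610137012, 'position': array([ 282.32827002,  -39.13369243, 1280.67670358]), 'rotation': array([ 0.17387574, -0.01384622, -1.58320236])}
0.1 [135.21941029 532.57730956 230.57747292] [-3.14003772e+00 -2.35451180e-04  2.89278851e+00] 0.9988160412469675
```

View pics/top0.png

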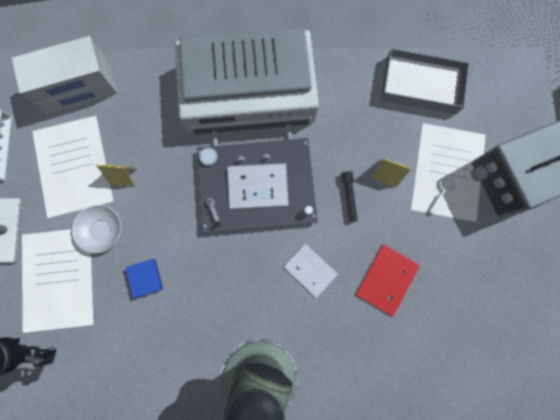

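View pics/scene0.png

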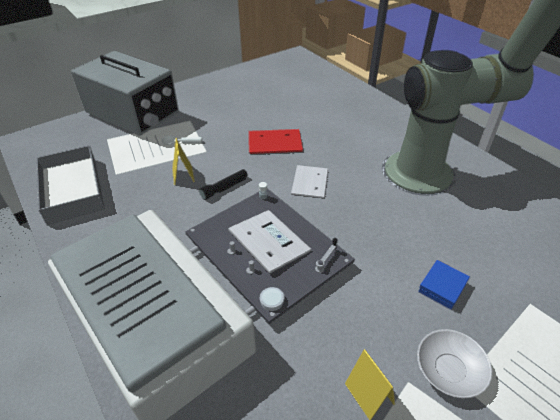

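The top view shows three plates that could be the carrier: a silver plate on the stage at (258,186), a smaller silver one on the table at (311,270), and a red one at (388,280). I choose the one on the stage, since it is the larger silver plate. The hold-down is at (212,210), the vial at (308,211), the petri dish at (208,157) and the stops at about (240,160) and (266,158). Next I check this in a close crop.

```bash
cat > h.py <<'E'
import numpy as np, cv2
from scipy.spatial.transform import Rotation as R
from bench import bot, imaging
def ray(n,px):
    c=imaging.camera_model(n)
    d=np.array([c['k1'],0,0,0.])
    u=cv2.undistortPoints(np.array(px,float).reshape(-1,1,2),c['K'],d).reshape(-1,2)
    v=np.c_[u[:,0],-u[:,1],-np.ones(len(u))]
    return np.array(c['position']),R.from_euler('xyz',c['rotation']).apply(v)
def onz(n,px,z):
    o,v=ray(n,px); return o+v*((z-o[2])/v[:,2])[:,None]
def proj(n,P):
    c=imaging.camera_model(n)
    q=R.from_euler('xyz',c['rotation']).inv().apply(np.atleast_2d(P)-c['position'])
    q=np.c_[q[:,0],-q[:,1],-q[:,2]]
    return cv2.projectPoints(q,np.zeros(3),np.zeros(3),c['K'],np.array([c['k1'],0,0,0.]))[0].reshape(-1,2)
def crop(im,x,y,w,h,s): return cv2.resize(im[y:y+h,x:x+w],None,fx=s,fy=s,interpolation=cv2.INTER_CUBIC)
E
python3 - <<'E'
from h import *
t=cv2.imread('pics/top0.png'); s=cv2.imread('pics/scene0.png')
cv2.imwrite('pics/crop1.png',crop(t,186,126,140,112,5))
cv2.imwrite('pics/crop2.png',crop(s,180,170,190,150,4))
# dark stage + bright plate
hsv=cv2.cvtColor(t,cv2.COLOR_BGR2HSV); print('stage px',t[215,260],'table',t[250,260],'plate',t[175,260])
g=cv2.cvtColor(t,cv2.COLOR_BGR2GRAY)
c,_=cv2.findContours((g>110).astype('uint8'),cv2.RETR_EXTERNAL,cv2.CHAIN_APPROX_NONE)
for k in c:
    x,y,w,h=cv2.boundingRect(k)
    if 190<x+w/2<325 and 130<y+h/2<240 and cv2.contourArea(k)>15: print(x,y,w,h,cv2.contourArea(k),cv2.minAreaRect(k))
E
```

```text
stage px [99 88 82] table [151 139 129] plate [205 193 183]
0 0 560 420 225501.5 ((279.5, 209.5), (419.0, 559.0), 90.0)
```

View pics/crop1.png

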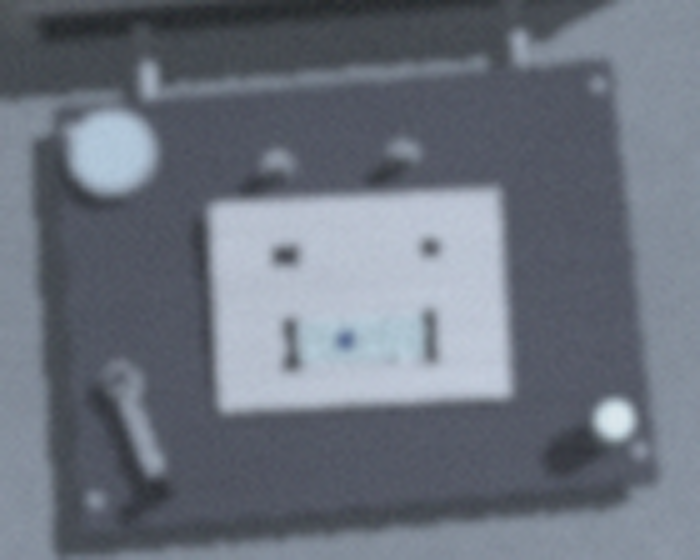

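View pics/crop2.png

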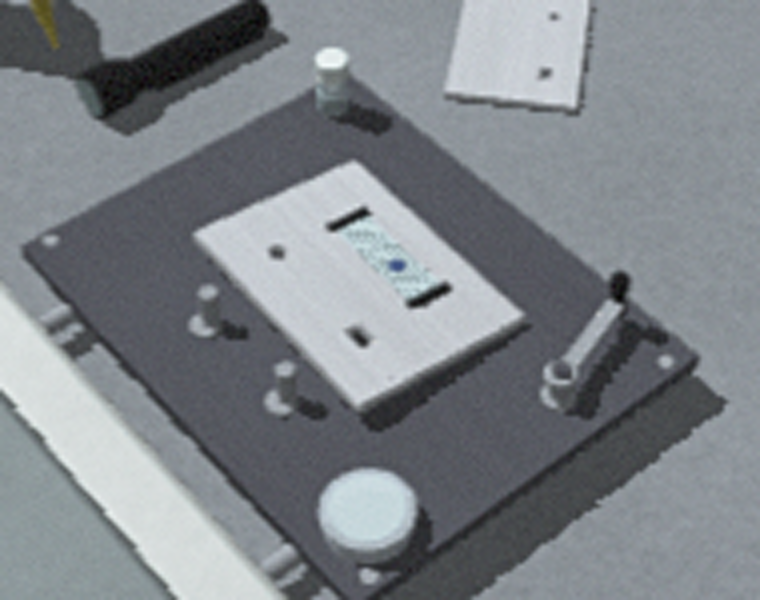

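The crops confirm it: the carrier sits on the stage, with holes at top-crop (287,255) and (431,247) and the slide between black ledges. The stop tops are at (277,158) and (403,150), and the arm points forward from (122,378) to its stud at (153,482). Now I fit the seat and carrier poses from both views.

```bash
cat > fit.py <<'E'
from h import *
T=lambda p:np.array(p,float)/5+[186,126]-0.4
S=lambda p:np.array(p,float)/4+[180,170]-0.375
def fit2(a,b):
    a=np.array(a,float);b=np.array(b,float);A=a-a.mean(0);B=b-b.mean(0)
    th=np.arctan2((A[:,0]*B[:,1]-A[:,1]*B[:,0]).sum(),(A*B).sum())
    Rm=np.array([[np.cos(th),-np.sin(th)],[np.sin(th),np.cos(th)]])
    t=b.mean(0)-Rm@a.mean(0); return Rm,t,th,b-(a@Rm.T+t)
E
python3 - <<'E'
from fit import *
np.set_printoptions(precision=1,suppress=True)
# (view, crop px, z, seat xy)
st=[('top',(610,62),35,(129,-178)),('top',(655,482),35,(-145,-178)),('top',(277,156),65,(71.8,40)),('top',(403,147),65,(71.8,-40)),('top',(122,376),64,(-55,145)),
('scene',(22,248),35,(129,-178)),('scene',(355,80),35,(-145,-178)),('scene',(699,358),35,(-145,178)),
('scene',(208,291),65,(71.8,-40)),('scene',(286,368),65,(71.8,40)),('scene',(563,370),64,(-55,145))]
W=lambda v,p,z: onz(v,[(T if v=='top' else S)(p)],z)[0]
w=np.array([W(v,p,z)[:2] for v,p,z,_ in st]); m=np.array([q for *_,q in st])
for v in('top','scene'):
    k=[i for i,s in enumerate(st) if s[0]==v]; Rm,t,th,r=fit2(m[k],w[k]); print(v,t,round(th,3)); print(r)
Rm,t,th,r=fit2(m,w); print('all',t,th); print(r)
inv=lambda p:(np.array(p)[:2]-t)@Rm
c=[('top',(208,203),56,(65,90)),('top',(500,187),56,(65,-90)),('top',(513,397),43,(-65,-90)),('top',(220,412),43,(-65,90)),
('scene',(193,235),56,(65,-90)),('scene',(355,160),43,(-65,-90)),('scene',(526,317),43,(-65,90)),('scene',(361,403),56,(65,90))]
cw=np.array([inv(W(v,p,z)) for v,p,z,_ in c]);cm=np.array([q for *_,q in c])
for k in (slice(0,4),slice(4,8),slice(0,8)):
    _,t2,th2,r2=fit2(cm[k],cw[k]); print('carrier in seat',t2,round(th2,3)); print(r2)
for n,v,p,z in [('holeL','top',(287,255),52),('holeR','top',(431,247),52),('holeR s','scene',(277,252),52),('holeL s','scene',(358,336),52),
 ('stud','top',(153,482),77),('stud s','scene',(620,277),77),('vial','top',(614,420),83),('vial s','scene',(333,55),83),('petri','top',(112,152),51),('petri s','scene',(367,505),51)]: print(n,inv(W(v,p,z)))
np.savez('seat.npz',R=Rm,t=t,th=th)
E
```

```text
top [593.    5.9] 0.076
[[-1.7  1.6]
 [ 0.1  1.7]
 [ 1.8 -1.2]
 [ 0.8  0.8]
 [-1.  -2.8]]
scene [591.5   8.2] 0.074
[[ 1.6  1.3]
 [ 1.5  9. ]
 [-0.3 -3.3]
 [-0.5 -3.1]
 [-1.2 -2.6]
 [-1.2 -1.3]]
all [592.2   7.2] 0.07498372149754966
[[-0.7  0.5]
 [ 1.1  0.2]
 [ 2.5 -2.4]
 [ 1.7 -0.4]
 [-0.5 -4.2]
 [ 0.8  2.2]
 [ 0.7 10.1]
 [-0.8 -2.1]
 [-1.2 -2.1]
 [-1.9 -1.6]
 [-1.7 -0.3]]
carrier in seat [-17.   -6.5] -0.027
[[-0.1  0.8]
 [ 0.  -0.3]
 [-0.4 -0.4]
 [ 0.5 -0.1]]
carrier in seat [-18.4  -5.3] -0.02
[[ 1.3  1. ]
 [-1.2 -0.6]
 [ 0.7  0.8]
 [-0.9 -1.2]]
carrier in seat [-17.7  -5.9] -0.024
[[ 0.9  0. ]
 [ 0.3 -1.1]
 [-0.1 -0.7]
 [ 1.6 -0.5]
 [ 1.   1.8]
 [-1.5 -0.3]
 [-0.3  1.2]
 [-1.9 -0.4]]
holeL [14.3 36.5]
holeR [ 11.9 -52.6]
holeR s [ 11.1 -51.7]
holeL s [14.8 37.5]
stud [-124.1  124.6]
stud s [-126.5  120.8]
vial [-111.2 -151.4]
vial s [-115.1 -154.7]
petri [ 89.7 140.4]
petri s [ 87.7 138.2]
```

```bash
cat > mv.py <<'E'
from fit import *
from bench import solve_ik
TH=0.075; ORG=np.array([592.4,6.0]); c,s=np.cos(TH),np.sin(TH); RM=np.array([[c,-s],[s,c]])
def P(x,y,z): return [*(ORG+RM@[x,y]),35+z]      # stage frame, z above stage
def seat(p): return (np.array(p)[:2]-ORG)@RM
def O(a): return [np.pi,0,(TH+a+np.pi)%(2*np.pi)-np.pi]
def rep(m):
    q=bot.get_state(); print(m,'t%.1f'%q['t'],seat(q['tcp_pos']).round(1),round(q['tcp_pos'][2]-35,1),np.round(q['contact_force'],1))
E
python3 - <<'E'
from mv import *
for a in (0,np.pi,np.pi/2,-np.pi/2):
    j=solve_ik(P(-114,-5,60),O(a)); print(round(a,2),None if j is None else np.round(j,2))
js=[(abs(np.array(j)-bot.get_state()['qpos']).max(),a) for a in(0,np.pi) if (j:=solve_ik(P(-114,-5,60),O(a))) is not None]
a=min(js)[1]
bot.move_ptp(P(-114,-5,60),O(a)); rep('above')
print(bot.movel(P(-114,-5,-10),max_speed=80,threshold=6)); rep('down')
print(bot.movel(P(-88,-5,-10),max_speed=60,threshold=12)); rep('near')
print(bot.movel(P(-71,-5,-10),max_speed=20,threshold=13)); rep('pushed')
bot.movel(P(-90,-5,-10),max_speed=60); rep('back')
bot.movel(P(-100,-5,70),max_speed=150)
for n in('top','scene'): cv2.imwrite(f'pics/{n}1.png',imaging.capture(n))
a_=np.vstack([crop(cv2.imread('pics/scene1.png'),180,170,190,140,4)])
cv2.imwrite('pics/crop3.png',a_)
E
```

```text
0 [-0.17  0.34 -0.56  0.66  0.    2.9 ]
3.14 [-0.17  0.34 -0.56  0.66  0.   -0.24]
1.57 [-0.17  0.34 -0.56  0.66  0.    1.33]
-1.57 [-0.17  0.34 -0.56  0.66  0.   -1.82]
above t2.4 [-113.8   -4.4] 60.2 [ 0.5 -0.2 -0.2]
False
down t3.5 [-113.6   -5.1] -9.7 [ 0.7 -0.6  1. ]
False
near t4.0 [-87.6  -4.9] -10.1 [-0.3  0.4 -0.2]
True
pushed t4.9 [-75.8  -3.9] -11.1 [ 0.2 -0.3 -0.1]
back t5.2 [-90.5  -5. ] -10.0 [ 0.  -0.6  0.5]
```

View pics/crop3.png

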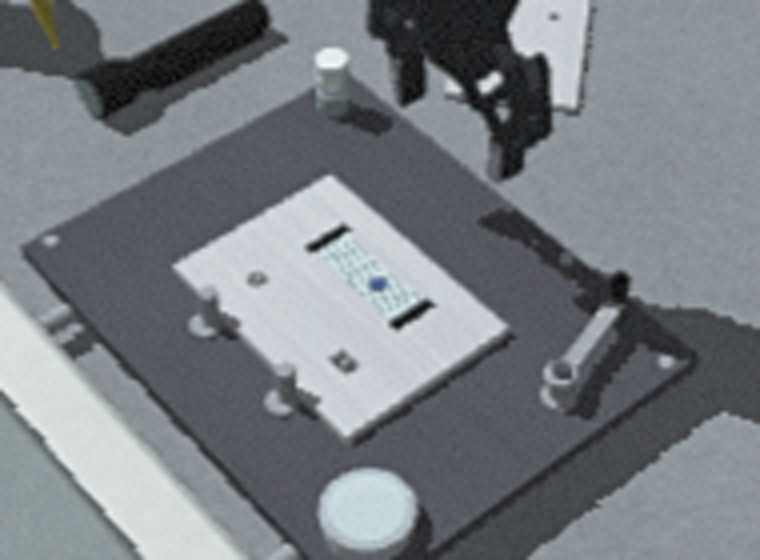

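The carrier is now against both posts (scene crop (205,320) and (285,395)). Light pin tips show inside the holes at (258,278) and (343,362), so it may have dropped. I measure with corners and holes.

Run:
```python
from mv import *
np.set_printoptions(precision=1,suppress=True)
t=cv2.imread('pics/top1.png'); s=cv2.imread('pics/scene1.png')
o=np.hstack([crop(t,216,146,80,70,5),crop(s,210,215,80,70,5)]); cv2.imwrite('pics/crop4.png',o)
# plate quads by bright mask
for n,im in(('top',t),('scene',s)):
    g=cv2.GaussianBlur(cv2.cvtColor(im,cv2.COLOR_BGR2GRAY),(3,3),0)
    print(n)
    for z in (8,):
        for nm,q in (('seatedcorners',[(65,90),(65,-90),(-65,-90),(-65,90)]),('pins',[(30,45),(30,-45)])):
            print(nm,proj(n,[P(*x,8 if nm!='pins' else 10) for x in q]))
    print('rear raised 21',proj(n,[P(65,90,21),P(65,-90,21)]))
```

```text
top
seatedcorners [[225.3 163. ]
 [282.6 158.4]
 [286.3 198.8]
 [228.1 203.6]]
pins [[240.4 172.4]
 [269.2 170.1]]
rear raised 21 [[224.9 161.8]
 [282.7 157.1]]
scene
seatedcorners [[265.9 279.3]
 [223.2 236.2]
 [263.  213.8]
 [307.  252.4]]
pins [[265.9 260.1]
 [244.4 239.2]]
rear raised 21 [[265.8 275.9]
 [222.7 232.7]]
```

View pics/crop4.png

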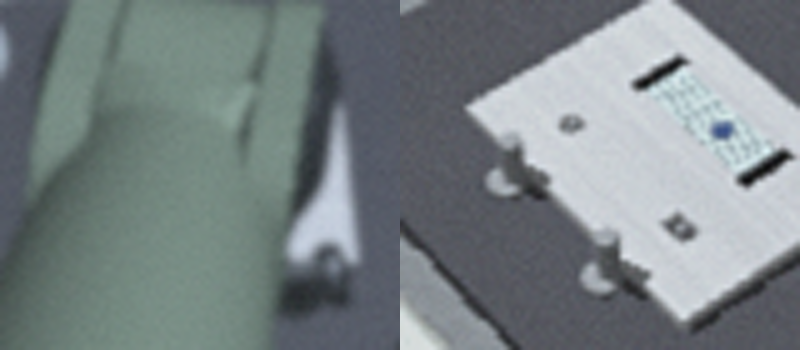

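The measured rear corners (223.4,236.4) and (266.6,278.5) match the seated projections (223.2,236.2) and (265.9,279.3), and the pins sit in the holes. It looks dropped. I press gently between the holes to feel the height and settle it, then take a clear view.

Run:
```python
from mv import *
bot.grip(0.0)
a=np.pi/2 # shut fingers
bot.movel(P(-60,0,80),max_speed=150)
for y in (20,-20):
    bot.movel(P(30,y,40),max_speed=150); 
    print(bot.movel(P(30,y,3),max_speed=25,threshold=10)); rep('press %d'%y)
    bot.movel(P(30,y,45),max_speed=150)
bot.movel(P(-110,0,90),max_speed=200)
bot.move_ptp(P(-150,190,110),O(np.pi)); rep('clear')
for n in('top','scene'): cv2.imwrite(f'pics/{n}2.png',imaging.capture(n))
t=cv2.imread('pics/top2.png'); s=cv2.imread('pics/scene2.png')
cv2.imwrite('pics/crop5.png',np.hstack([crop(t,190,140,100,90,4),crop(s,205,205,100,90,4)]))
```

```text
True
press 20 t9.2 [29.8 20. ] 8.1 [-1.   0.1  5.6]
True
press -20 t11.2 [ 29.9 -20. ] 8.1 [-1.   0.3  5.1]
clear t14.8 [-149.8  189.9] 109.9 [-0.3  0.2 -0.2]
```

View pics/crop5.png

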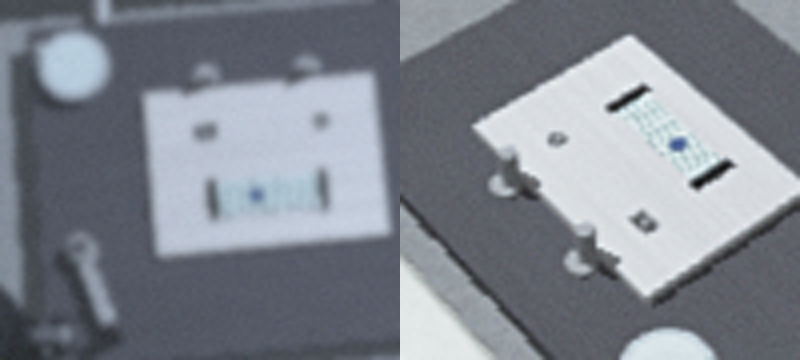

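The press met the plate at 8.1 mm above the stage on both sides, and the pins are centred in both holes, so the carrier is seated. The stud is at stage (-125,122), about 0.31 rad. Now I push the stud round its arc.

Run:
```python
from mv import *
def C(th,gap=0,z=27):
    e=np.array([-np.cos(th),-np.sin(th)]); d=np.array([np.sin(th),-np.cos(th)])
    q=np.array([-55,145])+72*e-d*(17.5+gap); return P(*q,z),O(th+np.pi/2)
bot.move_ptp(*C(.2,22,100)); 
print(bot.movel(*C(.2,22)[:1],max_speed=120,threshold=6)); rep('down')
for th in np.r_[np.arange(.3,1.5,.15),1.56,1.6]:
    p,o=C(th); hit=bot.movel(p,o,max_speed=45,threshold=12); rep('%.2f %s'%(th,hit))
    if hit: break
p,o=C(min(th,1.57),20); bot.movel(p,max_speed=80); rep('off')
p[2]=35+120; bot.movel(p,max_speed=150)
bot.move_ptp(P(-230,150,150),O(np.pi)); rep('clear')
for n in('top','scene'): cv2.imwrite(f'pics/{n}3.png',imaging.capture(n))
t=cv2.imread('pics/top3.png'); s=cv2.imread('pics/scene3.png')
cv2.imwrite('pics/crop6.png',np.hstack([crop(t,190,130,133,120,3),crop(s,205,180,133,120,3)]))
for n in('top','scene'): print(n,proj(n,[P(-55,73,42)]))
```

```text
False
down t16.8 [-133.   169.5] 27.4 [-0.3 -0.5 -0.2]
0.30 False t17.6 [-128.9  140.5] 27.2 [-0.6 -0.5  0.9]
0.45 False t18.0 [-127.5  129.5] 27.0 [-0.2  0.8  0.1]
0.60 False t18.4 [-124.4  118.9] 27.0 [0.4 0.4 0.4]
0.75 False t18.8 [-119.7  108.8] 27.0 [0.6 0.2 0.3]
0.90 False t19.2 [-113.5   99.6] 27.0 [ 0.8 -0.1  0.5]
1.05 False t19.6 [-106.1   91.3] 27.0 [-0.3 -0.8  0.2]
1.20 False t20.0 [-97.5  84.3] 27.0 [ 0.  -0.5 -0.5]
1.35 False t20.4 [-88.   78.7] 27.0 [ 0.3 -1.3  0.3]
1.56 False t20.9 [-73.4  73.2] 27.0 [0.1 0.5 0.6]
1.60 False t21.2 [-72.5  72.7] 26.7 [-6.   0.3  2.4]
off t21.6 [-91.9  73. ] 27.4 [ 0.4 -0.3  0.4]
clear t23.1 [-229.8  150.1] 149.8 [ 0.4  0.3 -0.4]
top [[232.35837636 197.75566108]]
scene [[299.80370698 241.34261726]]
```

View pics/crop6.png

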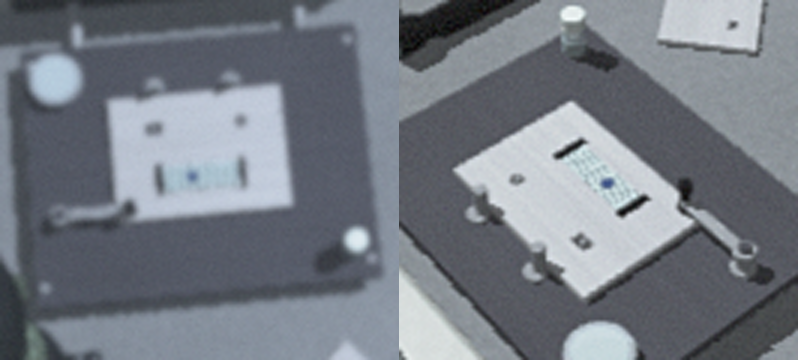

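The stud is at scene (300.3,241.0) against a predicted (299.8,241.3) at the stop, and the stop was felt at 6 N. The carrier is still seated with the pins in its holes, and the arm is clear.

```bash
python3 -c "
from bench import bot
print(bot.sign_off())"
```

```text
the job is handed in; nothing more can be done
None
```

I handed the job in after about 23 s of robot time: the carrier is seated flat over both pins, the hold-down arm is pushed to its stop over it, and the robot is clear of everything; no verdict was returned.

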